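# Close the LED test pot with its double lid and lift off the outer cap

## Task

Set up the LED test pot: push the blue tube fully home on the LED base's round spigot and let go, then carry the nested pair of lids over together, lower it gently onto the tube until it is fully seated, and let go. Then lift the black outer cap alone, leaving the white inner lid seated and undisturbed on the tube, and finish while still holding the cap level in the air, well clear above the tip of the white stem. Leave the other things on the bench where they are.

Things in the scene. Friction and masses are not known exactly. Their poses are not given: they have to be found in the camera images.
- base: LED base, fixed: dark round flange 110 mm dia, 20 mm high, with a central round aluminium spigot 53 mm dia rising from 20 to 45 mm (top edge chamfered), topped by a white disc with yellow LEDs. Origin: centre of its underside, on the bench; z up. The tube is home when its lower end stands on the flange, 20 mm above this origin, coaxial.
- tube: blue metal tube, open at both ends, standing upright: outer dia 64 mm, bore 56 mm, 60 mm long, about 0.14 kg, loose. Origin: centre of its lower end; z up along its axis. It slides freely over the spigot (1.5 mm clearance all round). When home its rim is 80 mm above the bench.
- inner: white inner lid, 0.09 kg, loose, under the cap. Origin: centre of underside, z up. Plug 51 mm dia z 0-8 mm (tapered foot), flange 66 mm dia z 8-12, stem 14 mm dia z 12-71, whose top 26 mm show above the cap's neck; lifted by it, the cap comes along on the flange. Starts standing on the bench. Seated: plug in the tube's bore (2.5 mm clearance), flange on its rim, origin 52 mm above the tube's.
- cap: black outer cap, 0.10 kg, loose on the inner lid's flange (origin 12 mm above the inner lid's, 3 mm side play). Origin: centre of roof underside, z up. Roof 80 mm dia z 0-3 mm; skirt 80 mm outer, 72 inner dia, z -9 to 0; hollow ribbed neck 44 mm outer, 34 inner dia, z 3-33, grip it outside; the stem stands free inside. Lifted alone it leaves the inner lid; clears the stem tip when raised 68 mm.
- heatsink: bystander: finned aluminium heat sink, 70 x 70 x 32 mm, loose. Origin: centre of its underside.
- driver: bystander: screwdriver with red handle, 170 mm long, lying along its x axis, loose. Origin: underneath its middle.
- tape: bystander: yellow tape measure, 62 x 36 x 60 mm, loose. Origin: centre of its underside.
- plug: bystander: black cable plug with blue collar, 80 mm long, 30 mm high, lying along its x axis, loose. Origin: underneath its middle.
- jar: bystander: white jar with red cap, 56 mm in diameter, 55 mm high, loose. Origin: centre of its underside.
- roll: bystander: green roll of tape lying flat, 90 mm in diameter, 24 mm high, loose. Origin: centre of its underside.
Mind the look-alikes: they are no part of the job. There is more than one size of the tube; the one meant has the size given above.

How it is judged (in metres and radians):
On the way, in this order (a step that is already met when the one before it is completed fails the run):
1. the blue tube is fully home and upright on the spigot, and let go (z of tube in the frame of base between 0.018 and 0.0225 m and horizontal distance between tube and base below 0.004 m and angle between tube's own z axis and vertical below 0.05 rad and contact force between the fingers and tube below 0.1 N), for 0.2 s.
2. both lids, still nested, are seated on the tube and the stem is let go (z of tube in the frame of base between 0.018 and 0.0225 m and horizontal distance between tube and base below 0.004 m and angle between each of tube, inner's own z axis and vertical below 0.05 rad and z of inner in the frame of tube between 0.0495 and 0.0545 m and horizontal distance between inner and tube below 0.005 m and z of cap in the frame of inner between 0.01 and 0.0145 m and contact force between the fingers and inner below 0.1 N and linear speed of inner below 0.03 m/s), for 0.2 s.
At the end, for the whole second after the job is handed in: Tube home on the flange and inner lid seated in the tube (each within 2.5 mm in height, 5 mm in axis, 0.05 rad), at rest, touched by neither cap nor robot; the fingers hold the cap (over 1 N), still, level within 0.2 rad, its origin over 160 mm above the bench (z of tube in the frame of base between 0.018 and 0.0225 m and horizontal distance between tube and base below 0.004 m and angle between each of tube, inner's own z axis and vertical below 0.05 rad and z of inner in the frame of tube between 0.0495 and 0.0545 m and horizontal distance between inner and tube below 0.005 m and height (world z) of cap above 0.16 m and angle between cap's own z axis and vertical below 0.2 rad and contact force between the fingers and cap above 1 N and linear speed of cap below 0.03 m/s and linear speed of inner below 0.02 m/s and contact force between cap and inner below 0.05 N and contact force between cap and tube below 0.05 N and contact force between the arm and inner below 0.1 N and contact force between the arm and tube below 0.1 N); the arm keeps its last pose, push and grip.
It fails at once if the cap came off the inner lid (8 mm or more) while the inner lid was not seated on the tube (z of cap in the frame of inner above 0.02 m and (z of inner in the frame of tube above 0.055 m or z of inner in the frame of tube below 0.048 m or horizontal distance between inner and tube above 0.006 m)).
It fails at once if the lids were dropped or pressed onto the tube with more than 40 N (contact force between inner and tube above 40 N).
It fails at once if a bystander was moved by more than 30 mm (distance of any of heatsink, driver, tape, plug, jar, roll from where it was at the start of the episode above 0.03 m).
It also fails if it takes over 67 s, if anything falls off the work surface, if the arm or the gripper's body presses on something with over 40 N, if the wrist force passes 120 N, or if a joint passes its speed limit or range.

## Robot

A 6-joint arm with a two-finger parallel gripper is mounted at the origin on the work surface. World frame = base frame: x ahead of the robot, y to its left, z up, the work surface at z = 0. Lengths are in mm, angles in rad, forces in N, time in s.
With the tool pointing down it reaches from about 350 to 775 mm from the base axis. Payload 7.3 kg.
Tool frame: the origin (TCP) lies on the mounting face of the last link; the fingertips stand 178 mm ahead of it and the grasp point (between the pads) lies 159 mm ahead of it (bot.grip_point_offset is the distance from the TCP to the grasp point, in mm); x points along the fingers, y is the direction in which the jaws open and shut, and the axes are right-handed (so a half turn about x gives the same grasp; the last joint's range is limited). The gripper opens to 92 mm and grips with 3 to 60 N. Pads are 19 mm wide; open, the fingers measure 130 mm over their backs; the gripper's body (75 mm by 190 mm) begins 47 mm behind the grasp point.
Start: joints at [1.068, 0.342, 1.524, -0, 1.275, -0.146], TCP at [183.349, 491.946, 404.741] pointing down, gripper open.
Joint ranges: [-2.53, 2.53], [-0.77, 2.02], [0.04, 2.7], [-1, 4.14], [0.28, 2.66], [-3.11, 3.11]. Speed limits (rad/s): [2.57, 2.57, 3.14, 3.14, 3.14, 3.14].

## Interface

Orientations are given as [roll, pitch, yaw] about the fixed x, y, z axes, in that order (R = Rz(yaw) Ry(pitch) Rx(roll)).
In Python, from plant import bot gives the robot as it stands.
- The arm moves only by the tool arm_command, never from a script. Its argument "moves" is a list of rows, each a list of 5 numbers: the shift along the tool's x, y, z in cm, then the turn about the tool's x in degrees, then the opening, from 0 (shut) to 1 (fully open). A call has 1 to 10 rows; each row is the pose to reach, as a shift and turn from the pose measured when the call began, along the tool's axes at that moment; what a row does not reach only later rows make up. A row lasts 1/10 s, in which the tool goes at most 50 mm and 8.59 degrees, less where a joint would pass 70% of its speed; a pose out of reach is approached as far as the arm can. A call with a gripper value outside its range is refused whole. The fingers move at their own pace and stop on an object; the grip force is fixed at half the most. Time passes only in rows, so rows that repeat a pose let the fingers close. It gives the time, the measured TCP pose, the force and the opening at its end, in the units of the state.
- bot.get_obs(): the state, without advancing time (a new reading comes with each control period).
- bot.capture(name): name is "scene" or "top" or "wrist"; returns a dict with "frame" (384x512x3 uint8, blue, green, red), "K" (3x3 intrinsics, pixels), "origin" and "orientation" of the camera in the world; the wrist camera has in their place "T_tool_cam" (4x4, takes a point from camera to tool coordinates, whose origin is the TCP and whose axes are the tool frame's). Camera axes: x right, y down, z forward; pixel columns grow to the right and rows downward; lengths in mm; the calibration is good to about 2 mm. A picture is of the moment at which its call begins: read the wrist's pose just before it. There is no depth.
- bot.close_job(): hands the job in, once; it reports no verdict.
The state is a dict: "time": time; "joint_positions": joint angles; "dq": joint speeds; "tau": joint torques, N m; "tool_pos": TCP position; "tcp_rot": TCP orientation; "contact_force": force on the tool from outside, world axes, zero at the start; "moment": the same for the moment, N m; "grip_width": finger opening in mm.
Only numpy, scipy, OpenCV 4.12 (cv2) and the standard library are available. Lean on these libraries where they do the work, as an engineer would, in place of code of your own. Each camera call takes 0.05 s, during which the arm holds its last target.

## Working session

There is one attempt and no reset: what is moved stays moved. The work goes in short steps, Python scripts to look and compute and a tool call to move; the robot and the scene stay as the last step left them, time stands still between calls to the robot, and variables do not carry over. Pictures are saved under pics/ and viewed, and the job is handed in when it is done.

Besides the shell and the picture viewer there is one more tool, called after "Request:" by a JSON object that holds its "api" and its "payload", one argument or row to a line. arm_command: Moves the arm, as the interface text tells. Its arguments: {"type":"object","properties":{"moves":{"type":"array"}},"required":["moves"]}

```bash
ls; mkdir -p pics; cat > h.py <<'E'
import numpy as np, cv2
from plant import bot
from scipy.spatial.transform import Rotation as R
def rot(o):
    o=np.array(o,float)
    if o.shape==(3,3): return o
    if o.size==4: return R.from_quat(o).as_matrix()
    return R.from_euler('xyz',o).as_matrix()
E
python3 - <<'E'
from h import *
o=bot.get_obs(); print({k:np.round(v,3).tolist() for k,v in o.items()}, bot.grip_point_offset)
for n in ("scene","top","wrist"):
    c=bot.capture(n); cv2.imwrite(f"pics/{n}0.png",c["frame"])
    print(n,c["K"],{k:v for k,v in c.items() if k not in("frame","K")})
    np.save(f"{n}0.npy",c,allow_pickle=True)
E
```

```text
pics
{'time': 0.0, 'joint_positions': [1.068, 0.343, 1.525, -0.0, 1.275, -0.146], 'dq': [-0.002, -0.001, 0.0, 0.001, -0.0, 0.0], 'tau': [0.001, -43.123, -24.423, 0.072, 0.056, -0.0], 'tool_pos': [183.282, 491.835, 404.047], 'tcp_rot': [-1.707, 1.569, -2.064], 'contact_force': [-0.42, 0.352, 0.308], 'moment': [0.041, 0.002, 0.012], 'grip_width': 91.922} 159.20000000000002
scene [[399.69763273   0.         259.40936361]
 [  0.         399.69763273 194.46196562]
 [  0.           0.           1.        ]] {'origin': array([ 998.81224809, -647.02829719,  547.38475597]), 'orientation': array([-2.15170171,  0.00824425,  0.59345435])}
top [[418.0331833    0.         262.60510264]
 [  0.         418.0331833  195.04659234]
 [  0.           0.           1.        ]] {'origin': array([ 453.66866839,  -20.11934619, 1156.97392199]), 'orientation': array([-3.05694255,  0.02464296, -1.56640789])}
wrist [[307.58696841   0.         255.19574435]
 [  0.         307.58696841 192.39172171]
 [  0.           0.           1.        ]] {'T_tool_cam': array([[-2.05443915e-04, -2.83298720e-01,  9.59031696e-01,
         1.99605596e+01],
       [ 9.99999691e-01, -7.85491874e-04, -1.78148341e-05,
         1.83322285e+00],
       [ 7.58358523e-04,  9.59031396e-01,  2.83298794e-01,
        -7.66778061e+01],
       [ 0.00000000e+00,  0.00000000e+00,  0.00000000e+00,
         1.00000000e+00]])}
```

View pics/scene0.png

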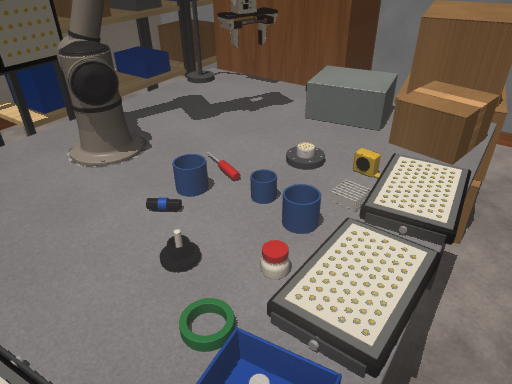

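View pics/top0.png

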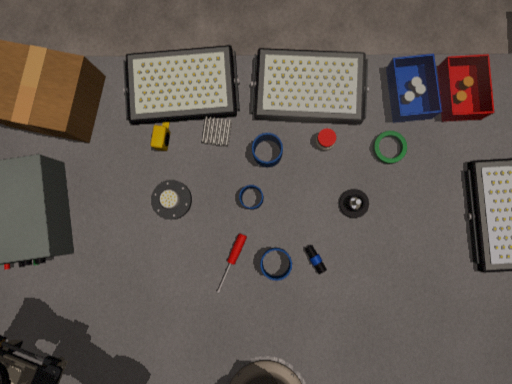

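View pics/wrist0.png

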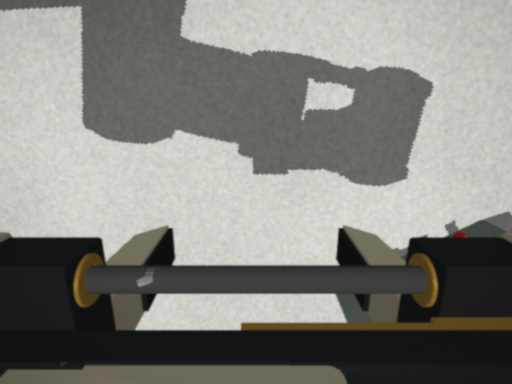

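```bash
cat >> h.py <<'E'
def ray(c,uv,Tw=None):
    K=c["K"]; d=np.linalg.inv(K)@np.array([uv[0],uv[1],1.])
    if "T_tool_cam" in c:
        T=c["T_tool_cam"]; p,o=Tw; Rw=rot(o); return Rw@T[:3,3]+np.array(p), Rw@T[:3,:3]@d
    return np.array(c["origin"]), rot(c["orientation"])@d
def onz(c,uv,z,Tw=None):
    o,d=ray(c,uv,Tw); return o+d*(z-o[2])/d[2]
def proj(c,P,Tw=None):
    o,_=ray(c,(0,0),Tw)
    Rw=rot(c["orientation"]) if "T_tool_cam" not in c else rot(Tw[1])@c["T_tool_cam"][:3,:3]
    q=Rw.T@(np.array(P,float)-o); q=c["K"]@(q/q[2]); return q[:2]
E
python3 - <<'E'
from h import *
T=np.load("top0.npy",allow_pickle=True).item(); S=np.load("scene0.npy",allow_pickle=True).item()
for n,c in(("top",T),("scene",S)):
    h=cv2.cvtColor(c["frame"],cv2.COLOR_BGR2HSV)
    m=cv2.inRange(h,(100,90,25),(125,255,255))
    k,l,st,ce=cv2.connectedComponentsWithStats(m)
    for i in range(1,k):
        if st[i,4]>60:
            ys,xs=np.where(l==i); hull=cv2.convexHull(np.c_[xs,ys].astype(np.int32))
            print(n,st[i],ce[i].round(1),[np.round(v,1) for v in cv2.fitEllipse(hull)] if len(hull)>4 else '')
f=T["frame"]
cv2.imwrite("pics/c1.png",cv2.resize(f[120:300,130:410],None,fx=2.8,fy=2.8,interpolation=cv2.INTER_CUBIC))
cv2.imwrite("pics/c2.png",cv2.resize(S["frame"][130:330,140:340],None,fx=3,fy=3,interpolation=cv2.INTER_CUBIC))
E
```

```text
top [ 393   54   49   64 1693] [414.1  84.3] [array([417.1,  86.1]), array([53.5, 75.7]), np.float64(172.3)]
top [252 133  31  34 359] [266.2 149.1] [array([266.8, 149.2]), array([31.1, 33.8]), np.float64(175.8)]
top [239 185  24  24 159] [250.  195.5] [array([250.7, 196.5]), array([23.5, 24.4]), np.float64(121.1)]
top [260 248  32  33 272] [275.7 265.4] [array([275.6, 263.8]), array([31.6, 32.4]), np.float64(169.7)]
top [310 254  12  12  99] [315.6 259.7] [array([315.5, 259.6]), array([11.4, 11.7]), np.float64(47.1)]
scene [ 114   46   56   32 1368] [142.   61.6] [array([141.5,  61.5]), array([30.6, 61.7]), np.float64(92.1)]
scene [  16   63   49   51 1711] [40.8 88. ] [array([40.5, 86.2]), array([46. , 59.8]), np.float64(150.9)]
scene [ 173  154   33   42 1120] [189.2 174.4] [array([189.8, 174.2]), array([38.1, 44. ]), np.float64(3.4)]
scene [251 170  26  34 750] [263.1 186.1] [array([262.9, 185.6]), array([30.6, 35.7]), np.float64(6.2)]
scene [ 282  184   39   50 1597] [300.3 207.9] [array([300.2, 207.7]), array([43.2, 51.2]), np.float64(7.0)]
scene [157 198  11  12 109] [161.7 203.3] [array([162.5, 202.8]), array([11.4, 15.8]), np.float64(1.0)]
scene [ 196  327  146   57 4487] [262.5 363.5] [array([269.4, 381.3]), array([ 81.8, 188.2]), np.float64(112.2)]
```

View pics/c1.png

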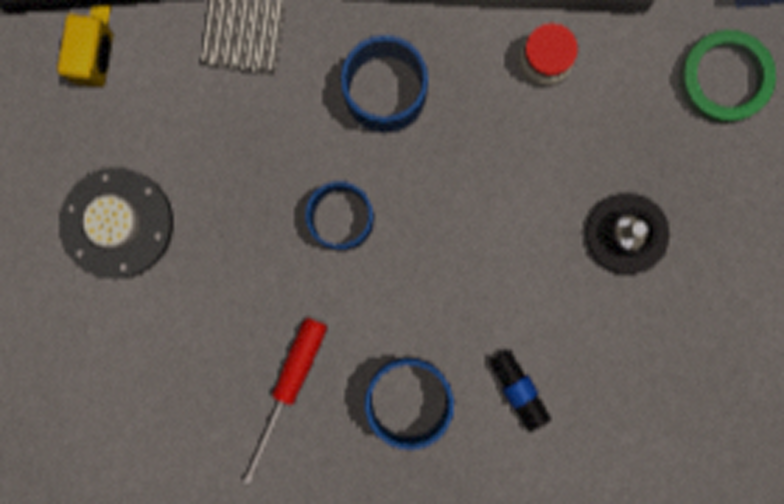

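View pics/c2.png

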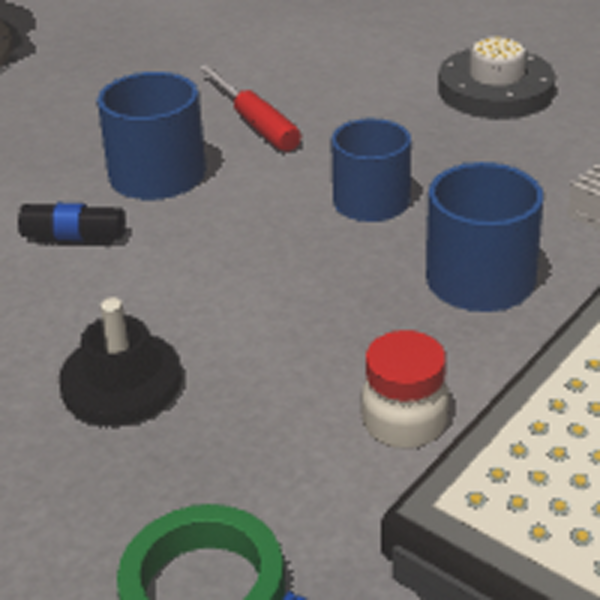

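```bash
python3 - <<'E'
from h import *
T=np.load("top0.npy",allow_pickle=True).item(); S=np.load("scene0.npy",allow_pickle=True).item()
f=T["frame"]; h=cv2.cvtColor(f,cv2.COLOR_BGR2HSV)
p=lambda uv,z:onz(T,uv,z).round(1)
print("tube rim",p((250.7,196.5),60), "rimdia",np.linalg.norm(p((238.7,196.5),60)-p((262.9,196.5),60)))
for nm,uv,z in(("big1",(266.8,145),0),("big2",(275.6,263.8),0),("driver tip",(220,291),5),("driver hnd",(240,238),15),("plug",(315,259),15),("jar",(326,139),50),("roll",(390,148),20),("heatsink",(216,131),30),("tape",(160,137),30)): print(nm,p(uv,z))
g=f.max(2)
# base flange: dark region
sub=np.zeros_like(g); sub[175:225,148:196]=1
m=((g<75)&(sub>0)).astype(np.uint8)
cs=max(cv2.findContours(m,cv2.RETR_EXTERNAL,cv2.CHAIN_APPROX_NONE)[0],key=cv2.contourArea); e=cv2.fitEllipse(cv2.convexHull(cs)); print("flange",e,p(e[0],20))
m=((g>120)&(sub>0)).astype(np.uint8)
cs=max(cv2.findContours(m,cv2.RETR_EXTERNAL,cv2.CHAIN_APPROX_NONE)[0],key=cv2.contourArea); e=cv2.fitEllipse(cv2.convexHull(cs)); print("disc",e,p(e[0],45))
sub[:]=0; sub[185:222,334:375]=1
m=((g<55)&(sub>0)).astype(np.uint8)
cs=max(cv2.findContours(m,cv2.RETR_EXTERNAL,cv2.CHAIN_APPROX_NONE)[0],key=cv2.contourArea); e=cv2.fitEllipse(cv2.convexHull(cs)); print("cap",e,p(e[0],21))
cv2.imwrite("pics/c3.png",cv2.resize(f[180:230,330:380],None,fx=10,fy=10,interpolation=cv2.INTER_CUBIC))
# stem in scene: tip
s=S["frame"]; g=s.max(2); m=np.zeros_like(g); m[220:262,170:190]=(g[220:262,170:190]>130)
ys,xs=np.where(m); print("stem scene",xs.min(),xs.max(),ys.min(),ys.max(), xs[ys<236].mean())
print("scene tip z71", onz(S,(177.3,232.5),71).round(1))
E
```

```text
tube rim [542.7  38.7  60. ] rimdia 63.90007824721344
big1 [692.7  -2.3   0. ]
big2 [362.9 -27.6   0. ]
driver tip [289.1 123.5   5. ]
driver hnd [433.   69.5  15. ]
plug [ 377.6 -133.8   15. ]
jar [ 698.6 -161.6   50. ]
roll [ 680.  -339.8   20. ]
heatsink [725.6 137.   30. ]
tape [709.1 291.6  30. ]
flange ((171.02542114257812, 199.4556121826172), (39.31178283691406, 40.863460540771484), 85.02591705322266) [537.3 259.5  20. ]
disc ((168.25680541992188, 198.52423095703125), (17.562570571899414, 18.005746841430664), 63.728206634521484) [538.  260.9  45. ]
cap ((353.20965576171875, 203.12832641601562), (28.365922927856445, 29.835777282714844), 84.69884490966797) [ 528.6 -237.3   21. ]
stem scene 170 189 220 246 179.4313725490196
scene tip z71 [ 532.9 -242.6   71. ]
```

View pics/c3.png

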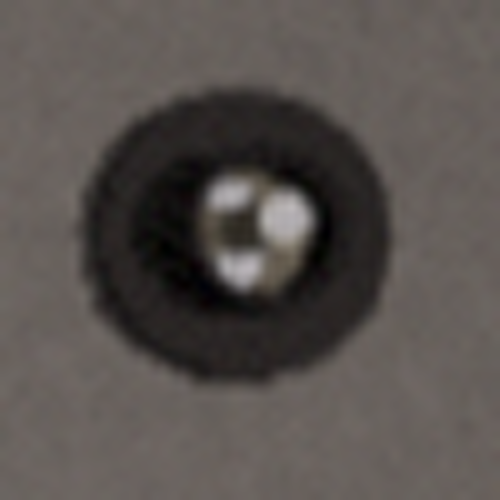

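```bash
cat >> h.py <<'E'
def delta(target_grip):
    o=bot.get_obs(); Rw=rot(o["tcp_rot"]); g=np.array(o["tool_pos"])+Rw[:,0]*bot.grip_point_offset
    return (Rw.T@(np.array(target_grip,float)-g)/10).round(2), g.round(1)
E
python3 - <<'E'
from h import *
o=bot.get_obs(); print(rot(o["tcp_rot"]).round(3)); print(delta((543,39,170)))
T=np.load("top0.npy",allow_pickle=True).item(); print(onz(T,(358.4,201.4),71))
E
```

```text
[[-0.001  0.349  0.937]
 [-0.001  0.937 -0.349]
 [-1.    -0.001 -0.   ]]
(array([  7.53, -29.84,  49.53]), array([183.2, 491.7, 245. ]))
[ 529.78272242 -241.19724156   71.        ]
```

Request:
{"api": "arm_command", "payload": {
  "moves": [
    [6.5,-11.5,35.5,-20.4,1],
    [6.5,-11.5,35.5,-20.4,1],
    [6.5,-11.5,35.5,-20.4,1],
    [6.5,-11.5,35.5,-20.4,1],
    [6.5,-11.5,35.5,-20.4,1],
    [6.5,-11.5,35.5,-20.4,1],
    [6.5,-11.5,35.5,-20.4,1],
    [6.5,-11.5,35.5,-20.4,1],
    [6.5,-11.5,35.5,-20.4,1],
    [6.5,-11.5,35.5,-20.4,1]
  ]
}}

```text
time: 1.15
tool_pos: [476.0, 259.5, 338.7]
tcp_rot: [-2.635, 1.568, -2.637]
contact_force: [-0.4, -0.1, -0.3]
grip_width: 91.8
```

```bash
cat >> h.py <<'E'
def wrist(name):
    o=bot.get_obs(); c=bot.capture("wrist"); cv2.imwrite(f"pics/{name}.png",c["frame"])
    c["Tw"]=(o["tool_pos"],o["tcp_rot"]); np.save(f"{name}.npy",c,allow_pickle=True); return c
E
python3 - <<'E'
from h import *
c=wrist("w1"); print(bot.get_obs()["dq"], rot(c["Tw"][1]).round(3)[:, :])
print([proj(c,P,c["Tw"]).round(1) for P in ((538,260,45),(538,260,20))])
E
```

```text
[ 0.02570605 -0.01396288  0.00489763 -0.00049278 -0.00112949 -0.00201649] [[-0.002  0.003  1.   ]
 [-0.001  1.    -0.003]
 [-1.    -0.001 -0.002]]
[array([254.5, 249. ]), array([254.6, 238.2])]
```

View pics/w1.png

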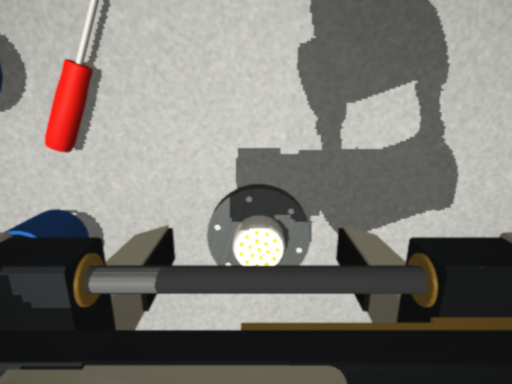

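Request:
{"api": "arm_command", "payload": {
  "moves": [
    [0,0,11,0,1],
    [0,0,11,0,1],
    [0,0,11,0,1],
    [0,0,11,0,1],
    [0,0,11,0,1],
    [0,0,11,0,1]
  ]
}}

```text
time: 1.8
tool_pos: [583.7, 261.0, 339.3]
tcp_rot: [-2.755, 1.568, -2.754]
contact_force: [-0.4, 0.5, -0.9]
grip_width: 91.9
```

```bash
python3 - <<'E'
from h import *
c=wrist("w2"); print(c["Tw"][0], bot.get_obs()["dq"].round(3))
print([proj(c,P,c["Tw"]).round(1) for P in ((538,260,45),(538,260,20))])
E
```

```text
[583.70174109 260.98972829 339.29067075] [-0.006  0.002 -0.009  0.001 -0.002 -0.002]
[array([252.4, 138.1]), array([252.7, 135.2])]
```

View pics/w2.png

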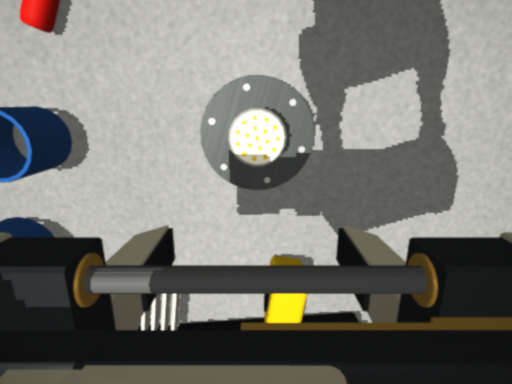

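```bash
cat >> h.py <<'E'
def fitcirc_world(c,pts,z,r=None,guess=None,n=600,tol=1.5,seed=0):
    """cast pixels on plane z, RANSAC circle (xy)"""
    W=np.array([onz(c,p,z,c.get("Tw"))[:2] for p in pts]); rng=np.random.default_rng(seed)
    def lsq(Q):
        A=np.c_[2*Q,np.ones(len(Q))]; s=np.linalg.lstsq(A,(Q**2).sum(1),rcond=None)[0]; return s[:2],np.sqrt(max(s[2]+s[:2]@s[:2],0))
    best=None
    for _ in range(n):
        Q=W[rng.choice(len(W),3,False)]
        try: ce,R_=lsq(Q)
        except Exception: continue
        if r and abs(R_-r)>3: continue
        if guess is not None and np.linalg.norm(ce-guess)>15: continue
        inl=abs(np.linalg.norm(W-ce,axis=1)-R_)<tol
        if best is None or inl.sum()>best.sum(): best=inl
    for _ in range(4):
        ce,R_=lsq(W[best]); best=abs(np.linalg.norm(W-ce,axis=1)-R_)<tol
    return ce.round(2),round(float(R_),2),int(best.sum())
def edges(c,box,lo=40,hi=100,up=3):
    x0,y0,x1,y1=box; g=cv2.resize(c["frame"][y0:y1,x0:x1],None,fx=up,fy=up,interpolation=cv2.INTER_CUBIC)
    e=cv2.Canny(cv2.GaussianBlur(g,(0,0),2),lo,hi); ys,xs=np.where(e)
    return np.c_[(xs+.5)/up-.5+x0,(ys+.5)/up-.5+y0]
E
python3 - <<'E'
from h import *
c=np.load("w2.npy",allow_pickle=True).item()
p=edges(c,(190,65,325,200))
print("flange",fitcirc_world(c,p,20,55,(538,260)))
for z,r in((45,26.5),(45,24)): print("disc",fitcirc_world(c,p,z,r,(538,260)))
for z,r in((20,26.5),(43,26.5)): print("spig",fitcirc_world(c,p,z,r,(538,260)))
E
```

```text
flange (array([537.94, 264.82]), 55.05, 688)
disc (array([537.21, 263.6 ]), 24.48, 625)
disc (array([537.21, 263.6 ]), 24.48, 625)
spig (array([539.9 , 263.67]), 26.71, 625)
spig (array([537.42, 263.6 ]), 24.66, 625)
```

Request:
{"api": "arm_command", "payload": {
  "moves": [
    [0,-22.2,0.5,0,1],
    [0,-22.2,0.5,0,1],
    [0,-22.2,0.5,0,1],
    [0,-22.2,0.5,0,1],
    [0,-22.2,0.5,0,1],
    [0,-22.2,0.5,0,1],
    [0,-22.2,0.5,0,1],
    [0,-22.2,0.5,0,1]
  ]
}}

```text
time: 2.65
tool_pos: [588.6, 40.2, 339.9]
tcp_rot: [-2.873, 1.569, -2.872]
contact_force: [-0.3, -0.1, 0.5]
grip_width: 92.1
```

```bash
python3 - <<'E'
from h import *
c=wrist("w3"); print(c["Tw"][0], rot(c["Tw"][1]).round(4).tolist(), bot.get_obs()["dq"].round(3))
print(proj(c,(543,39,60),c["Tw"]))
p=edges(c,(180,60,330,230))
for z,r in((60,32),(60,28)): print("rim",fitcirc_world(c,p,z,r,(543,41)))
f=c["frame"].copy(); cv2.imwrite("pics/w3b.png",cv2.resize(f[60:230,170:340],None,fx=3,fy=3))
c=np.load("w2.npy",allow_pickle=True).item();f=c["frame"].copy(); cv2.imwrite("pics/w2b.png",cv2.resize(f[60:200,190:330],None,fx=4,fy=4,interpolation=cv2.INTER_CUBIC))
E
```

```text
[588.58924805  40.23572068 339.89749052] [[-0.0017, -0.0017, 1.0], [-0.0005, 1.0, 0.0017], [-1.0, -0.0005, -0.0017]] [ 0.002  0.006 -0.001 -0.002 -0.002 -0.002]
[251.83840988 139.92518066]
rim (array([542.77,  41.4 ]), 31.44, 819)
rim (array([545.13,  41.87]), 29.6, 763)
```

View pics/w3b.png

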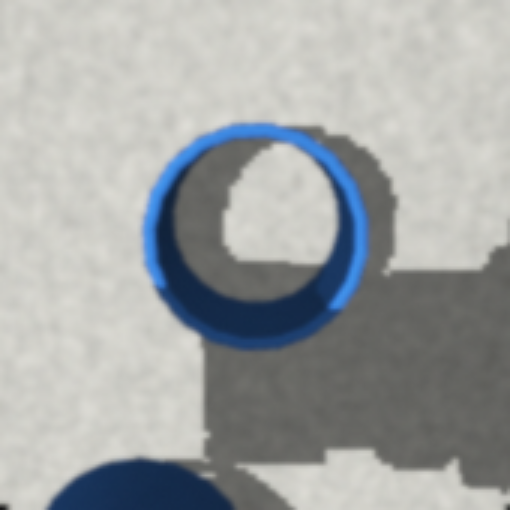

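View pics/w2b.png

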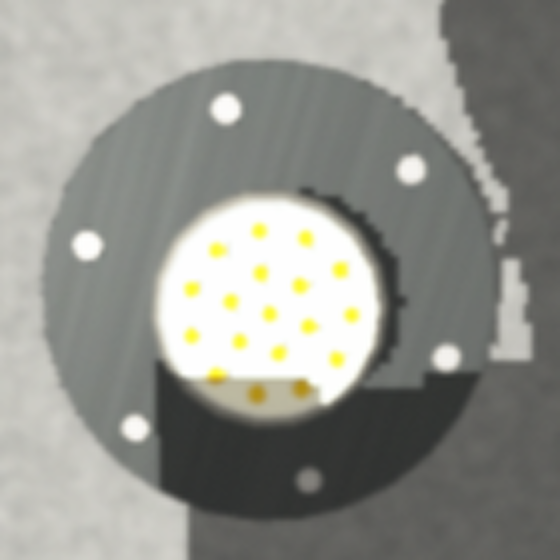

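```bash
cat >> h.py <<'E'
def hullpts(c,mask):
    cs=max(cv2.findContours(mask,cv2.RETR_EXTERNAL,cv2.CHAIN_APPROX_NONE)[0],key=cv2.contourArea)
    return cv2.convexHull(cs).reshape(-1,2).astype(float)
def tube(c,guess,z=60):
    h=cv2.cvtColor(c["frame"],cv2.COLOR_BGR2HSV); m=cv2.inRange(h,(100,120,60),(125,255,255))
    k,l,st,ce=cv2.connectedComponentsWithStats(m); uv=proj(c,(guess[0],guess[1],z),c["Tw"])
    j=min((i for i in range(1,k) if st[i,4]>200),key=lambda i:np.linalg.norm(ce[i]-uv))
    hp=hullpts(c,(l==j).astype(np.uint8)); print(st[j],uv.round(1))
    return fitcirc_world(c,hp,z,32,guess)
def disc(c,guess,z=45):
    uv=proj(c,(guess[0],guess[1],z),c["Tw"]).round().astype(int); f=c["frame"].min(2); h=cv2.cvtColor(c["frame"],cv2.COLOR_BGR2HSV)
    m=np.zeros(f.shape,np.uint8); s=45; sl=np.s_[uv[1]-s:uv[1]+s,uv[0]-s:uv[0]+s]
    m[sl]=((c["frame"].max(2)[sl]>140)*1).astype(np.uint8)
    return m
E
python3 - <<'E'
from h import *
c=np.load("w3.npy",allow_pickle=True).item(); print(tube(c,(543,41)))
c=np.load("w2.npy",allow_pickle=True).item()
m=disc(c,(538,264)); k,l,st,ce=cv2.connectedComponentsWithStats(m); print([ (st[i],ce[i].round(1)) for i in range(1,k) if st[i,4]>100])
i=l[137,257]; hp=hullpts(c,(l==i).astype(np.uint8)); print(fitcirc_world(c,hp,45,None,(538,264)), cv2.fitEllipse(hp.astype(np.float32)))
# bolts
h=c["frame"].min(2); g=np.zeros_like(h); g[70:195,195:322]=h[70:195,195:322]
k,l,st,ce=cv2.connectedComponentsWithStats((g>180).astype(np.uint8)); 
B=[ce[i] for i in range(1,k) if 5<st[i,4]<60]; B.append(np.array([190+308/4,60+480/4])); print(np.round(B,1)); W=np.array([onz(c,b,20,c["Tw"])[:2] for b in B]); print(W.round(1), W.mean(0))
E
```

```text
[ 218  101   75   75 1905] [254.2 139.9]
(array([542.67,  41.71]), 31.21, 37)
[(array([212,  93,  14,  37, 212], dtype=int32), array([217.7, 110.1])), (array([ 227,   93,   59,   71, 2651], dtype=int32), array([255.6, 135.1])), (array([212, 167,  18,  16, 135], dtype=int32), array([217.3, 177.3]))]
(array([536.43, 263.3 ]), 25.27, 22) ((253.91534423828125, 130.43856811523438), (56.394309997558594, 73.32282257080078), 154.1771697998047)
[[246.1  86.7]
 [292.4 101.9]
 [312.8 106.6]
 [211.4 120.9]
 [301.2 148.9]
 [223.5 166.5]
 [267.  180. ]]
[[493.8 254. ]
 [507.3 297.2]
 [511.5 316.5]
 [524.6 220.8]
 [551.2 307.3]
 [568.6 231.1]
 [582.4 274.3]] [534.21839638 271.58113323]
```

Request:
{"api": "arm_command", "payload": {
  "moves": [
    [0,0.0,-4.6,0,1],
    [3,0.0,-4.6,0,1],
    [7,0.0,-4.6,0,1],
    [11,0.0,-4.6,0,1],
    [13.5,0.0,-4.6,0,1],
    [13.5,0.0,-4.6,0,1],
    [13.5,0.0,-4.6,0,0.6],
    [13.5,0.0,-4.6,0,0.6],
    [13.5,0.0,-4.6,0,0.6],
    [13.5,0.0,-4.6,0,0.6]
  ]
}}

```text
time: 3.7
tool_pos: [542.8, 40.3, 206.2]
tcp_rot: [-0.904, 1.57, -0.901]
contact_force: [-0.1, 1.8, 3.8]
grip_width: 64.5
```

Request:
{"api": "arm_command", "payload": {
  "moves": [
    [0,0,0,0,0.6],
    [0,0,0,0,0.6],
    [0,0,0,0,0.6],
    [0,0,0,0,1],
    [0,0,0,0,1],
    [0,0,0,0,1]
  ]
}}

```text
time: 4.3
tool_pos: [542.8, 40.2, 206.2]
tcp_rot: [-0.879, 1.57, -0.876]
contact_force: [0.5, -1.0, 0.7]
grip_width: 83.6
```

Request:
{"api": "arm_command", "payload": {
  "moves": [
    [0,0,0,90,1],
    [0,0,0,90,1],
    [0,0,0,90,1],
    [0,0,0,90,1],
    [0,0,0,90,1],
    [0,0,0,90,1],
    [0,0,0,90,1],
    [0,0,0,90,1],
    [0,0,0,90,1],
    [0,0,0,90,1]
  ]
}}

```text
time: 5.3
tool_pos: [542.8, 40.2, 206.1]
tcp_rot: [0.557, 1.57, -0.947]
contact_force: [0.2, -0.4, 0.4]
grip_width: 91.7
```

Request:
{"api": "arm_command", "payload": {
  "moves": [
    [0,0,0,4,1],
    [0,0,0,4,0.6],
    [0,0,0,4,0.6],
    [0,0,0,4,0.6],
    [0,0,0,4,0.6],
    [0,0,0,4,0.6],
    [0,0,0,4,0.6],
    [0,0,0,4,0.6]
  ]
}}

```text
time: 6.1
tool_pos: [542.8, 40.2, 206.1]
tcp_rot: [0.608, 1.57, -0.965]
contact_force: [-0.3, 0.1, 0.1]
grip_width: 63.9
```

```bash
python3 - <<'E'
from h import *
o=bot.get_obs(); print(o, rot(o["tcp_rot"]).round(4).tolist(), delta((0,0,0)))
E
```

```text
{'time': 6.1, 'joint_positions': array([-6.66368865e-02,  6.11879896e-01,  1.70197047e+00, -9.91150691e-04,
        8.27161812e-01, -6.32929486e-02]), 'dq': array([-0.00076254, -0.00103637,  0.00184449,  0.00055604,  0.00110681,
        0.00247051]), 'tau': array([-1.24574132e-02, -4.93232203e+01, -1.74241287e+01,  7.58813065e-02,
       -1.41328701e-02,  1.47396169e-02]), 'tool_pos': array([542.81124044,  40.24263872, 206.12152851]), 'tcp_rot': array([ 0.6083641 ,  1.56986391, -0.9651054 ]), 'contact_force': array([-0.27399963,  0.09901919,  0.08285983]), 'moment': array([-0.0776483 ,  0.04100358,  0.02466925]), 'grip_width': 63.905422124584} [[0.0005, 1.0, -0.0027], [-0.0008, -0.0027, -1.0], [-1.0, 0.0005, 0.0008]] (array([  4.67, -54.28,   4.15]), array([542.9,  40.1,  46.9]))
```

Request:
{"api": "arm_command", "payload": {
  "moves": [
    [0,0,0,0,1],
    [0,0,0,0,1],
    [0,0,0,0,1],
    [-4.5,0,0,0,1],
    [-9,0,0,0,1],
    [-13.5,4.6,0,-30,1],
    [-13.5,4.6,0,-60,1],
    [-13.5,4.6,0,-90,1],
    [-13.5,4.6,0,-90,1],
    [-13.5,4.6,0,-90,1]
  ]
}}

```text
time: 7.1
tool_pos: [588.7, 40.2, 341.1]
tcp_rot: [-0.27, 1.57, -1.088]
contact_force: [0.3, 0.1, 0.5]
grip_width: 92.1
```

Request:
{"api": "arm_command", "payload": {
  "moves": [
    [0,0,0,-47,1],
    [0,0,0,-47,1],
    [0,0,0,-47,1],
    [0,0,0,-47,1],
    [0,0,0,-47,1],
    [0,0,0,-47,1],
    [0,0,0,-47,1]
  ]
}}

```text
time: 7.8
tool_pos: [588.7, 40.2, 341.0]
tcp_rot: [-1.272, 1.57, -1.269]
contact_force: [-1.7, 0.5, -0.2]
grip_width: 91.8
```

```bash
python3 - <<'E'
from h import *
c=wrist("w4"); print(c["Tw"][0], rot(c["Tw"][1]).round(4).tolist(), bot.get_obs()["dq"].round(3))
p=edges(c,(180,60,330,230))
print("rim",fitcirc_world(c,p,60,32,(543,41))); print(tube(c,(543,41)))
E
```

```text
[588.66753016  40.20991386 341.04246901] [[0.0002, -0.0035, 1.0], [-0.0007, 1.0, 0.0035], [-1.0, -0.0007, 0.0002]] [-0.     0.002 -0.001 -0.001  0.001  0.021]
rim (array([543.21,  41.95]), 31.44, 740)
[ 219  101   75   75 1909] [254.4 139. ]
(array([543.1,  42.2]), 31.24, 37)
```

Request:
{"api": "arm_command", "payload": {
  "moves": [
    [0,0,-4.57,0,1],
    [3,0,-4.57,0,1],
    [7,0,-4.57,0,1],
    [11,0,-4.57,0,1],
    [13.7,0,-4.57,0,1],
    [13.7,0,-4.57,0,1],
    [13.7,0,-4.57,0,0.55],
    [13.7,0,-4.57,0,0.55],
    [13.7,0,-4.57,0,0.55],
    [13.7,0,-4.57,0,0.55]
  ]
}}

```text
time: 8.85
tool_pos: [543.4, 40.1, 205.4]
tcp_rot: [-0.3, 1.568, -0.299]
contact_force: [0.3, 0.1, 4.6]
grip_width: 64.6
```

Request:
{"api": "arm_command", "payload": {
  "moves": [
    [0,0,0,0,0.55],
    [0,0,0,0,0.55],
    [0,0,0,0,0.55],
    [-2,0,0,0,0.55],
    [-6,0,0,0,0.55],
    [-6,0,0,0,0.55],
    [-6,0,0,0,0.55]
  ]
}}

```text
time: 9.55
tool_pos: [543.2, 40.2, 266.0]
tcp_rot: [-0.217, 1.566, -0.216]
contact_force: [0.1, -0.3, -1.5]
grip_width: 64.3
```

```bash
python3 - <<'E'
from h import *
o=bot.get_obs(); print(delta((537.5,262.0,105)),o["grip_width"],rot(o["tcp_rot"]).round(4).tolist())
E
```

```text
(array([ 0.15, 22.2 , -0.62]), array([544. ,  40. , 106.8])) 64.34071227251721 [[0.0044, -0.001, 1.0], [-0.001, 1.0, 0.001], [-1.0, -0.001, 0.0044]]
```

Request:
{"api": "arm_command", "payload": {
  "moves": [
    [0,4,-0.1,0,0.55],
    [0,8,-0.2,0,0.55],
    [0,12,-0.3,0,0.55],
    [0,16,-0.4,0,0.55],
    [0,20,-0.5,0,0.55],
    [0,22.2,-0.55,0,0.55],
    [0,22.2,-0.55,0,0.55],
    [0,22.2,-0.55,0,0.55],
    [0,22.2,-0.55,0,0.55]
  ]
}}

```text
time: 10.45
tool_pos: [537.5, 261.1, 264.8]
tcp_rot: [-0.611, 1.567, -0.611]
contact_force: [-0.4, -0.6, -0.7]
grip_width: 64.0
```

```bash
python3 - <<'E'
from h import *
o=bot.get_obs(); print(delta((538.5,262.0,66)),o["contact_force"],rot(o["tcp_rot"]).round(4).tolist())
S=bot.capture("scene"); cv2.imwrite("pics/s1.png",cv2.resize(S["frame"][90:210,240:380],None,fx=5,fy=5,interpolation=cv2.INTER_CUBIC))
wrist("w5")
E
```

```text
(array([3.96, 0.12, 0.05]), array([537.9, 260.8, 105.7])) [-0.37754004 -0.58558612 -0.7102904 ] [[0.0027, -0.0001, 1.0], [-0.0019, 1.0, 0.0001], [-1.0, -0.0019, 0.0027]]
```

View pics/s1.png

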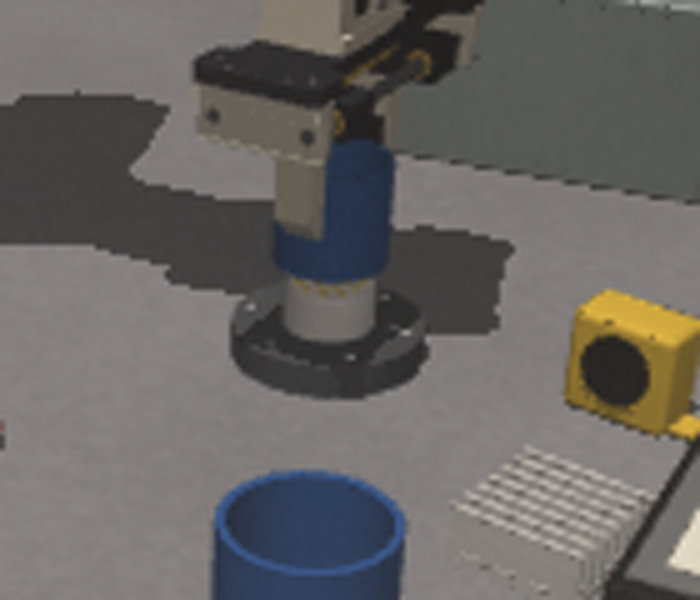

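View pics/w5.png

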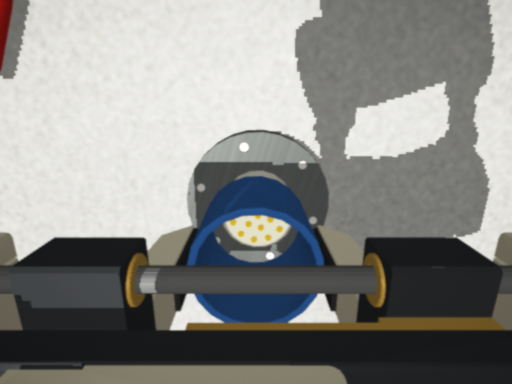

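Request:
{"api": "arm_command", "payload": {
  "moves": [
    [0,0.12,0.05,0,0.55],
    [0.5,0.12,0.05,0,0.55],
    [1,0.12,0.05,0,0.55],
    [1.4,0.12,0.05,0,0.55],
    [1.7,0.12,0.05,0,0.55],
    [1.9,0.12,0.05,0,0.55],
    [1.9,0.12,0.05,0,0.55],
    [1.9,0.12,0.05,0,0.55]
  ]
}}

```text
time: 11.35
tool_pos: [538.3, 262.2, 246.5]
tcp_rot: [-0.346, 1.567, -0.347]
contact_force: [0.2, 0.7, -1.7]
grip_width: 64.2
```

```bash
python3 - <<'E'
from h import *
o=bot.get_obs(); print(delta((538.5,262.0,66)),o["contact_force"],rot(o["tcp_rot"]).round(4).tolist(),o["moment"])
E
```

```text
(array([ 2.13,  0.  , -0.05]), array([538.9, 262. ,  87.3])) [ 0.23818433  0.66233212 -1.72908145] [[0.0038, 0.0004, 1.0], [-0.0014, 1.0, -0.0004], [-1.0, -0.0014, 0.0038]] [ 0.03394616 -0.02858187 -0.02712239]
```

Request:
{"api": "arm_command", "payload": {
  "moves": [
    [0.4,0,-0.03,0,0.55],
    [0.8,0,-0.03,0,0.55],
    [1.2,0,-0.03,0,0.55],
    [1.5,0,-0.03,0,0.55],
    [1.8,0,-0.03,0,0.55],
    [2.0,0,-0.03,0,0.55],
    [2.1,0,-0.03,0,0.55],
    [2.15,0,-0.03,0,0.55],
    [2.15,0,-0.03,0,0.55]
  ]
}}

```text
time: 12.25
tool_pos: [538.0, 262.1, 225.4]
tcp_rot: [-0.358, 1.567, -0.359]
contact_force: [-3.3, -1.3, 3.5]
grip_width: 63.8
```

Request:
{"api": "arm_command", "payload": {
  "moves": [
    [0.08,0,0,0,0.55],
    [0.08,0,0,0,0.55],
    [0.08,0,0,0,1],
    [0,0,0,0,1],
    [0,0,0,0,1],
    [0,0,0,0,1],
    [0,0,0,0,1]
  ]
}}

```text
time: 12.95
tool_pos: [538.0, 262.2, 225.3]
tcp_rot: [-0.356, 1.567, -0.357]
contact_force: [0.6, 0.2, -0.3]
grip_width: 91.5
```

Request:
{"api": "arm_command", "payload": {
  "moves": [
    [-3,0,0,0,1],
    [-7,0,0,0,1],
    [-11,0,2,0,1],
    [-12,0,4.8,0,1],
    [-12,0,4.8,0,1],
    [-12,0,4.8,0,1]
  ]
}}

```text
time: 13.55
tool_pos: [585.5, 262.1, 344.7]
tcp_rot: [-0.57, 1.568, -0.571]
contact_force: [-0.4, -0.1, -1.4]
grip_width: 91.5
```

```bash
python3 - <<'E'
from h import *
c=wrist("w6"); print(c["Tw"][0], rot(c["Tw"][1]).round(4).tolist(), bot.get_obs()["dq"].round(3))
print("rim",tube(c,(538,264),80),fitcirc_world(c,edges(c,(180,60,330,230)),80,32,(538,264)))
S=bot.capture("scene"); cv2.imwrite("pics/s2.png",cv2.resize(S["frame"][90:210,240:380],None,fx=5,fy=5,interpolation=cv2.INTER_CUBIC))
E
```

```text
[585.472757   262.09740319 344.73310769] [[0.0026, 0.0009, 1.0], [-0.0017, 1.0, -0.0009], [-1.0, -0.0017, 0.0026]] [ 0.006  0.     0.017 -0.    -0.001 -0.002]
[ 216   97   81   81 2182] [255.8 138.4]
rim (array([538.  , 263.99]), 31.63, 36) (array([538.09, 263.63]), 31.41, 707)
```

View pics/s2.png

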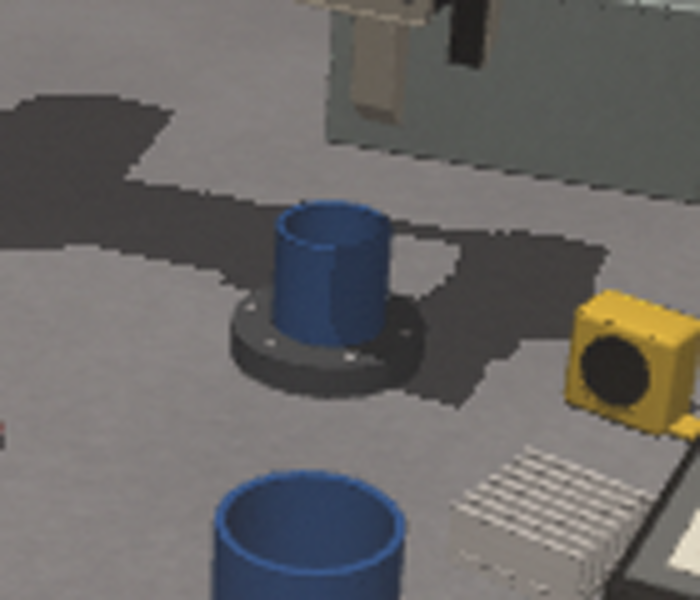

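View pics/w6.png

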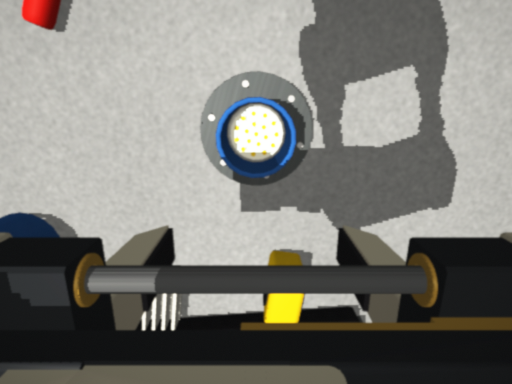

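Request:
{"api": "arm_command", "payload": {
  "moves": [
    [0,-50,0,0,0.6],
    [0,-50,0,0,0.6],
    [0,-50,0,0,0.6],
    [0,-50,0,0,0.6],
    [0,-50,0,0,0.6],
    [0,-50,0,0,0.6],
    [0,-50,0,0,0.6],
    [0,-50,0,0,0.6],
    [0,-50,0,0,0.6],
    [0,-50,0,0,0.6]
  ]
}}

```text
time: 14.65
tool_pos: [583.8, -239.0, 344.3]
tcp_rot: [-2.418, 1.569, -2.418]
contact_force: [1.0, 0.6, 0.2]
grip_width: 55.1
```

Request:
{"api": "arm_command", "payload": {
  "moves": [
    [0,0,0,0,0.6],
    [0,0,0,0,0.6],
    [0,0,0,0,0.6]
  ]
}}

```text
time: 14.95
tool_pos: [583.6, -237.6, 343.7]
tcp_rot: [3.014, 1.568, 3.015]
contact_force: [0.1, -0.2, 0.4]
grip_width: 55.0
```

```bash
python3 - <<'E'
from h import *
c=wrist("w7"); print(c["Tw"][0], rot(c["Tw"][1]).round(4).tolist(), bot.get_obs()["dq"].round(3))
print(proj(c,(530,-239,71),c["Tw"]))
E
```

```text
[ 583.5830263  -237.64103737  343.66070823] [[-0.0025, -0.0011, 1.0], [0.0003, 1.0, 0.0011], [-1.0, 0.0003, -0.0025]] [ 0.01  -0.004 -0.008 -0.    -0.001 -0.002]
[251.25802475 131.28466767]
```

View pics/w7.png

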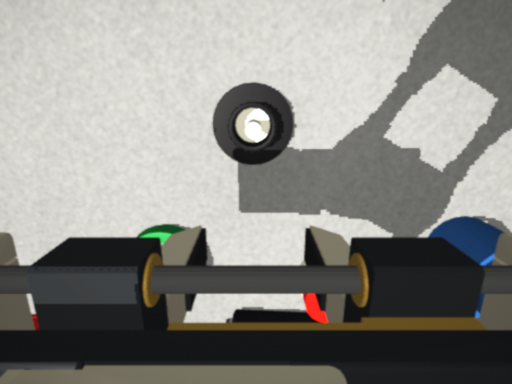

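```bash
python3 - <<'E'
from h import *
c=np.load("w7.npy",allow_pickle=True).item(); f=c["frame"]
cv2.imwrite("pics/w7b.png",cv2.resize(f[75:170,205:300],None,fx=6,fy=6,interpolation=cv2.INTER_CUBIC))
m=np.zeros(f.shape[:2],np.uint8); m[80:150,205:300]=f.max(2)[80:150,205:300]<75
hp=hullpts(c,m); print("roof",fitcirc_world(c,hp,15+9,40,(528,-239)),fitcirc_world(c,hp,14,40,(528,-239)))
p=edges(c,(225,100,285,145)); 
print("stem",fitcirc_world(c,p,71,7,(530,-239),tol=.7)); print("neck",fitcirc_world(c,p,45,22,(530,-239)),fitcirc_world(c,p,45,17,(530,-239)))
E
```

```text
roof (array([ 527.97, -237.76]), 37.49, 23) (array([ 528.65, -237.82]), 38.74, 23)
stem (array([ 529.05, -235.17]), 9.46, 160)
neck (array([ 526.73, -238.21]), 15.4, 386) (array([ 526.73, -238.21]), 15.4, 386)
```

View pics/w7b.png

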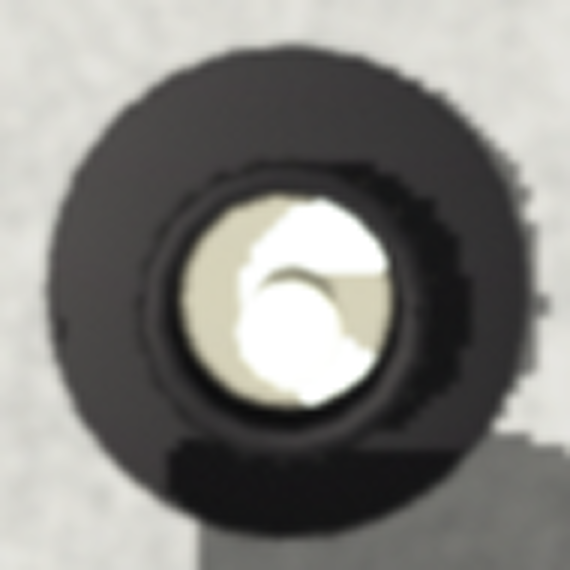

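```bash
python3 - <<'E'
from h import *
c=np.load("w7.npy",allow_pickle=True).item()
for uv,z in(((252.8,129.1),71),((252.7,123.5),15),((252.6,125),45)): print(z,onz(c,uv,z,c["Tw"]).round(1))
print(delta((528.9,-241.7,140)))
E
```

```text
71 [ 528.3 -237.7   71. ]
15 [ 527.5 -238.3   15. ]
45 [ 526.8 -238.1   45. ]
(array([ 4.49, -0.43, -5.45]), array([ 583.5, -237.3,  184.8]))
```

Request:
{"api": "arm_command", "payload": {
  "moves": [
    [0,-0.23,-5.5,0,0.4],
    [0,-0.23,-5.55,0,0.4],
    [4,-0.23,-5.55,0,0.4],
    [7,-0.23,-5.55,0,0.4],
    [7,-0.23,-5.55,0,0.4],
    [7,-0.23,-5.55,0,0.4]
  ]
}}

```text
time: 15.6
tool_pos: [528.8, -238.8, 274.8]
tcp_rot: [-3.104, 1.569, -3.1]
contact_force: [-0.3, 1.2, 0.8]
grip_width: 36.9
```

```bash
python3 - <<'E'
from h import *
o=bot.get_obs(); print(delta((528.1,-239.6,68)),rot(o["tcp_rot"]).round(4).tolist(),o["dq"].round(3))
E
```

```text
(array([ 4.76, -0.08, -0.03]), array([ 528.5, -238.8,  115.6])) [[-0.0019, -0.0034, 1.0], [-0.0001, 1.0, 0.0034], [-1.0, -0.0001, -0.0019]] [-0.007 -0.024 -0.032 -0.002 -0.    -0.002]
```

Request:
{"api": "arm_command", "payload": {
  "moves": [
    [2,-0.1,-0.03,0,0.4],
    [4,-0.1,-0.03,0,0.4],
    [4.75,-0.1,-0.03,0,0.4],
    [4.75,-0.1,-0.03,0,0.4],
    [4.75,-0.1,-0.03,0,0.4],
    [4.75,-0.1,-0.03,0,0.25],
    [4.75,-0.1,-0.03,0,0.2],
    [4.75,-0.1,-0.03,0,0.2]
  ]
}}

```text
time: 16.4
tool_pos: [528.5, -239.9, 227.9]
tcp_rot: [-2.673, 1.57, -2.67]
contact_force: [-0.3, -0.3, -0.1]
grip_width: 19.9
```

```bash
python3 - <<'E'
from h import *
o=bot.get_obs(); print(delta((528.1,-239.6,68)),rot(o["tcp_rot"]).round(4).tolist(),o["dq"].round(3))
wrist("w8")
S=bot.capture("scene"); cv2.imwrite("pics/s3.png",cv2.resize(S["frame"][180:290,110:250],None,fx=5,fy=5,interpolation=cv2.INTER_CUBIC))
E
```

```text
(array([ 0.07,  0.04, -0.02]), array([ 528.3, -240. ,   68.7])) [[-0.0011, -0.0033, 1.0], [-0.0006, 1.0, 0.0033], [-1.0, -0.0005, -0.0011]] [-0.     0.005  0.002 -0.001 -0.001  0.001]
```

View pics/s3.png

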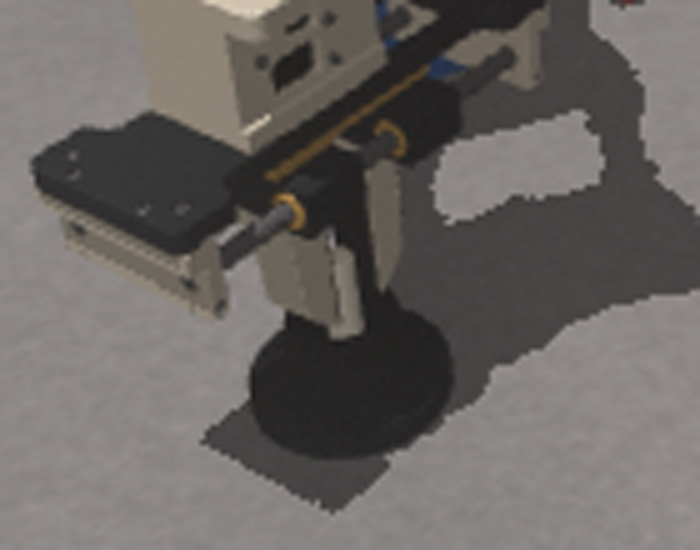

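View pics/w8.png

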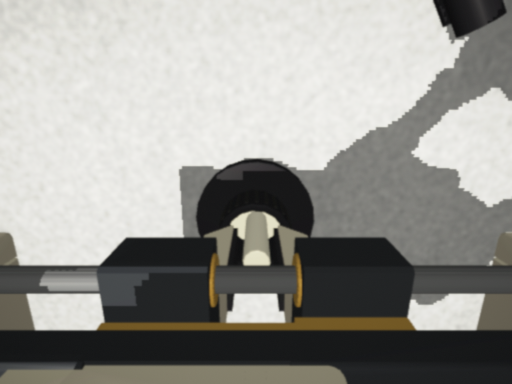

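Stem (≈257,240) sits between the fingers (≈230, 283). Close and lift gently.

Request:
{"api": "arm_command", "payload": {
  "moves": [
    [0,0,0,0,0.17],
    [0,0,0,0,0.1],
    [0,0,0,0,0.02],
    [0,0,0,0,0.02],
    [0,0,0,0,0.02],
    [0,0,0,0,0.02]
  ]
}}

```text
time: 17.1
tool_pos: [528.4, -239.8, 227.6]
tcp_rot: [-3.091, 1.569, -3.087]
contact_force: [-0.8, 1.0, 1.2]
grip_width: 13.0
```

Request:
{"api": "arm_command", "payload": {
  "moves": [
    [-0.5,0,0,0,0.02],
    [-1.5,0,0,0,0.02],
    [-3,0,0,0,0.02],
    [-5,0,0,0,0.02],
    [-7,0,0,0,0.02],
    [-9,0,0,0,0.02],
    [-10.5,0,0,0,0.02],
    [-11,0,0,0,0.02],
    [-11,0,0,0,0.02]
  ]
}}

```text
time: 18.0
tool_pos: [528.6, -239.9, 338.5]
tcp_rot: [-1.696, 1.57, -1.693]
contact_force: [0.4, -0.8, -2.4]
grip_width: 13.1
```

```bash
python3 - <<'E'
from h import *
o=bot.get_obs(); print(delta((537.8,261.9,178)),rot(o["tcp_rot"]).round(4).tolist(),o["dq"].round(3),o["contact_force"])
S=bot.capture("scene"); cv2.imwrite("pics/s4.png",cv2.resize(S["frame"][100:290,90:290],None,fx=3.5,fy=3.5,interpolation=cv2.INTER_CUBIC))
E
```

```text
(array([ 0.07, 50.19,  1.09]), array([ 528.5, -240. ,  179.3])) [[-0.0001, -0.0032, 1.0], [-0.0011, 1.0, 0.0032], [-1.0, -0.0011, -0.0001]] [-0.001  0.025  0.028  0.001 -0.015  0.001] [ 0.38302679 -0.79769139 -2.4429046 ]
```

View pics/s4.png

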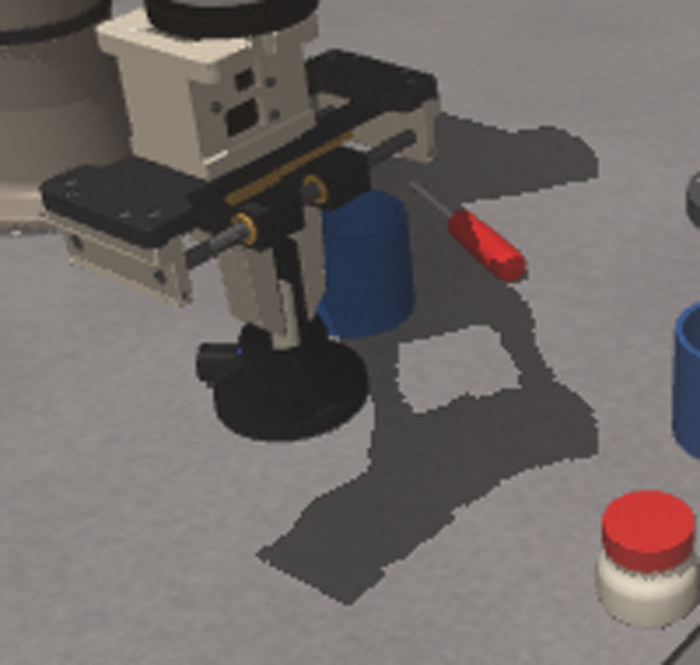

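Request:
{"api": "arm_command", "payload": {
  "moves": [
    [0,1,0,0,0.02],
    [0,4,0.1,0,0.02],
    [0,8,0.2,0,0.02],
    [0,12,0.3,0,0.02],
    [0,16,0.4,0,0.02],
    [0,20,0.5,0,0.02],
    [0,24,0.6,0,0.02],
    [0,27,0.7,0,0.02],
    [0,29,0.8,0,0.02],
    [0,30,0.8,0,0.02]
  ]
}}

```text
time: 19.05
tool_pos: [534.8, 62.6, 336.6]
tcp_rot: [3.049, 1.567, 3.054]
contact_force: [-0.3, -0.9, -1.7]
grip_width: 13.5
```

```bash
python3 - <<'E'
from h import *
print(delta((537.8,261.9,178)))
E
```

```text
(array([-0.05, 19.93,  0.46]), array([534.3,  62.6, 177.4]))
```

Request:
{"api": "arm_command", "payload": {
  "moves": [
    [0,2,0,0,0.02],
    [0,6,0.1,0,0.02],
    [0,10,0.2,0,0.02],
    [0,14,0.3,0,0.02],
    [0,17,0.4,0,0.02],
    [0,19,0.45,0,0.02],
    [0,19.9,0.45,0,0.02],
    [0,19.9,0.45,0,0.02],
    [0,19.9,0.45,0,0.02],
    [0,19.9,0.45,0,0.02]
  ]
}}

```text
time: 20.05
tool_pos: [538.4, 260.4, 336.6]
tcp_rot: [-3.098, 1.567, -3.094]
contact_force: [0.3, -0.1, -2.3]
grip_width: 12.6
```

```bash
python3 - <<'E'
from h import *
o=bot.get_obs();print(delta((537.8,261.9,178)),o["dq"].round(3),rot(o["tcp_rot"]).round(4).tolist())
S=bot.capture("scene"); cv2.imwrite("pics/s5.png",cv2.resize(S["frame"][70:190,240:380],None,fx=5,fy=5,interpolation=cv2.INTER_CUBIC))
wrist("w9"); np.save("s5.npy",S,allow_pickle=True)
E
```

```text
(array([-0.06,  0.16,  0.  ]), array([537.8, 260.3, 177.4])) [-0.    -0.002 -0.003  0.001  0.002  0.003] [[-0.0039, -0.0042, 1.0], [-0.0002, 1.0, 0.0042], [-1.0, -0.0002, -0.0039]]
```

View pics/s5.png

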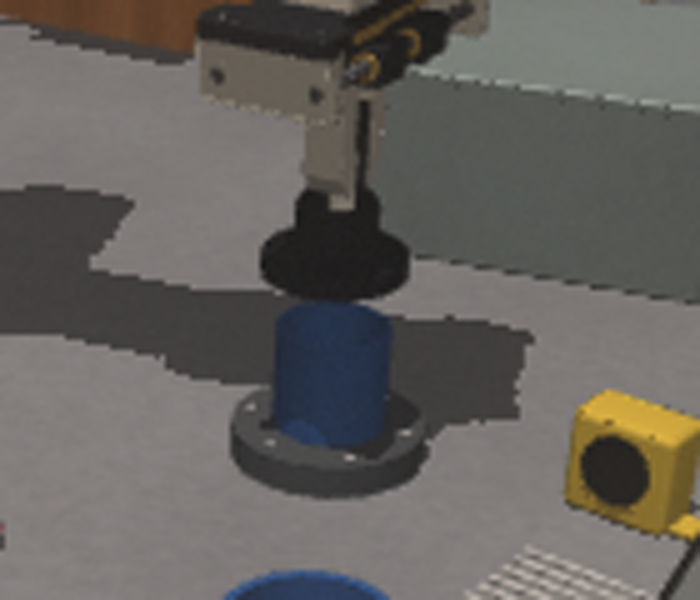

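View pics/w9.png

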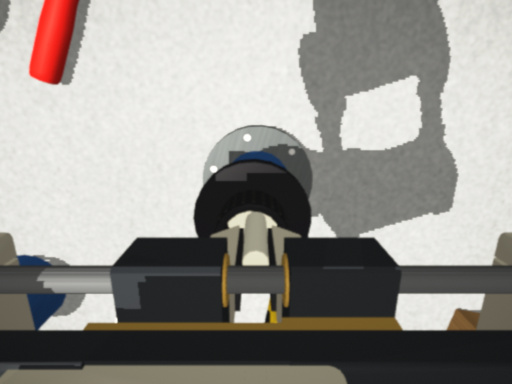

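Request:
{"api": "arm_command", "payload": {
  "moves": [
    [0,0.16,0.02,0,0.02],
    [0.7,0.16,0.02,0,0.02],
    [1.4,0.16,0.02,0,0.02],
    [2,0.16,0.02,0,0.02],
    [2.3,0.16,0.02,0,0.02],
    [2.3,0.16,0.02,0,0.02],
    [2.3,0.16,0.02,0,0.02]
  ]
}}

```text
time: 20.85
tool_pos: [538.6, 262.2, 313.8]
tcp_rot: [3.099, 1.567, 3.103]
contact_force: [-0.0, -0.3, -1.7]
grip_width: 13.5
```

```bash
python3 - <<'E'
from h import *
o=bot.get_obs();print(delta((538,261.9,140.4)),o["dq"].round(3),o["contact_force"])
E
```

```text
(array([ 1.42, -0.03, -0.  ]), array([538.1, 262.2, 154.6])) [ 0.001 -0.005 -0.006  0.001  0.001  0.   ] [-0.01047379 -0.29244103 -1.67284545]
```

Request:
{"api": "arm_command", "payload": {
  "moves": [
    [0.2,-0.03,0,0,0.02],
    [0.4,-0.03,0,0,0.02],
    [0.6,-0.03,0,0,0.02],
    [0.8,-0.03,0,0,0.02],
    [0.95,-0.03,0,0,0.02],
    [1.05,-0.03,0,0,0.02],
    [1.05,-0.03,0,0,0.02]
  ]
}}

```text
time: 21.55
tool_pos: [538.5, 261.9, 303.1]
tcp_rot: [3.127, 1.567, 3.131]
contact_force: [-0.8, 0.3, -1.8]
grip_width: 13.2
```

```bash
python3 - <<'E'
from h import *
o=bot.get_obs();print(delta((538,261.9,140.4)),o["dq"].round(3),o["contact_force"])
E
```

```text
(array([0.35, 0.  , 0.01]), array([537.9, 261.9, 143.9])) [-0.001 -0.004 -0.004  0.     0.002 -0.   ] [-0.84935037  0.25267005 -1.82548812]
```

Plug is inside the bore without resistance; lower the last few mm.

Request:
{"api": "arm_command", "payload": {
  "moves": [
    [0.1,0,0,0,0.02],
    [0.2,0,0,0,0.02],
    [0.28,0,0,0,0.02],
    [0.33,0,0,0,0.02],
    [0.36,0,0,0,0.02],
    [0.36,0,0,0,0.02]
  ]
}}

```text
time: 22.15
tool_pos: [538.5, 261.9, 299.6]
tcp_rot: [3.099, 1.567, 3.103]
contact_force: [0.4, 0.4, -1.7]
grip_width: 13.1
```

Request:
{"api": "arm_command", "payload": {
  "moves": [
    [0.04,0,0,0,0.02],
    [0.08,0,0,0,0.02],
    [0.08,0,0,0,0.02]
  ]
}}

```text
time: 22.45
tool_pos: [538.5, 262.0, 299.5]
tcp_rot: [2.969, 1.568, 2.974]
contact_force: [-1.8, -1.3, 5.7]
grip_width: 13.3
```

Request:
{"api": "arm_command", "payload": {
  "moves": [
    [0,0,0,0,0.05],
    [0,0,0,0,0.25],
    [0,0,0,0,0.25],
    [0,0,0,0,0.25],
    [0,0,0,0,0.3],
    [0,0,0,0,0.35]
  ]
}}

```text
time: 23.05
tool_pos: [538.6, 262.0, 299.5]
tcp_rot: [2.981, 1.568, 2.985]
contact_force: [0.6, -0.3, -0.7]
grip_width: 30.7
```

```bash
python3 - <<'E'
from h import *
o=bot.get_obs();print(delta((538,261.9,140.4)),o["dq"].round(3),o["contact_force"])
S=bot.capture("scene"); cv2.imwrite("pics/s6.png",cv2.resize(S["frame"][70:190,240:380],None,fx=5,fy=5,interpolation=cv2.INTER_CUBIC))
E
```

```text
(array([-0.01, -0.01, -0.01]), array([538.1, 262. , 140.3])) [ 0.001 -0.001  0.001  0.002  0.001  0.001] [ 0.59118012 -0.32171368 -0.65842169]
```

View pics/s6.png

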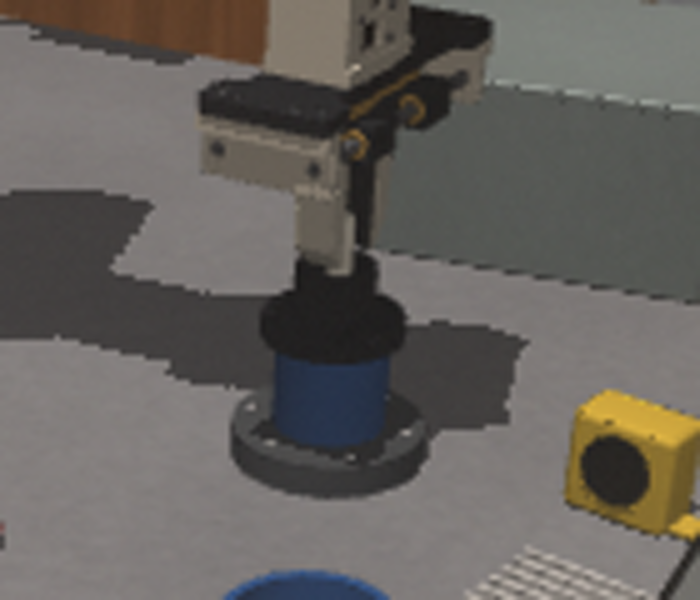

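Request:
{"api": "arm_command", "payload": {
  "moves": [
    [-2,0,0,0,0.35],
    [-5,0,0,0,1],
    [-8,0,2,0,1],
    [-8,0,5,0,1],
    [-8,0,5,0,1],
    [-8,0,5,0,1],
    [-8,0,5,0,1]
  ]
}}

```text
time: 23.8
tool_pos: [588.1, 262.2, 378.6]
tcp_rot: [-3.136, 1.566, -3.132]
contact_force: [-0.8, 0.0, -0.4]
grip_width: 75.4
```

```bash
python3 - <<'E'
from h import *
c=wrist("w10"); print(c["Tw"][0], rot(c["Tw"][1]).round(4).tolist(), bot.get_obs()["dq"].round(3))
print([proj(c,(538.2,263.9,z),c["Tw"]).round(1) for z in (143,117,87,80)])
cv2.imwrite("pics/w10b.png",cv2.resize(c["frame"][70:210,180:340],None,fx=5,fy=5,interpolation=cv2.INTER_CUBIC)[:600])
E
```

```text
[588.08152802 262.18804188 378.57435594] [[-0.0048, -0.0045, 1.0], [-0.0, 1.0, 0.0045], [-1.0, -0.0, -0.0048]] [ 0.001 -0.005 -0.006 -0.001  0.    -0.001]
[array([255.4, 142.2]), array([255.4, 138.2]), array([255.4, 134.4]), array([255.4, 133.6])]
```

View pics/w10b.png

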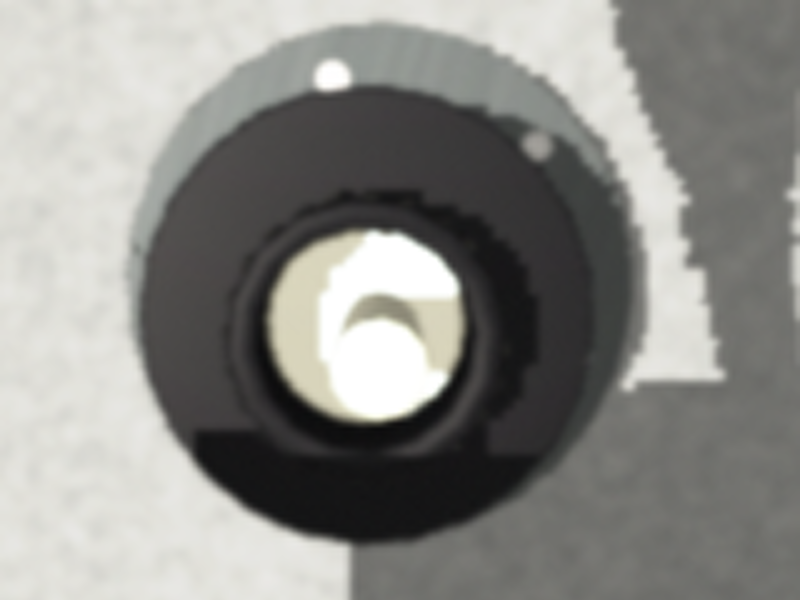

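```bash
python3 - <<'E'
from h import *
c=np.load("w10.npy",allow_pickle=True).item()
b=np.array([.25,1.95,0])
for uv,z in(((255.3,143.5),143),((253.5,132.5),87),((253.3,136),117)): print(z,(onz(c,uv,z,c["Tw"])-b).round(1))
p=edges(c,(220,100,285,165)); 
for r in(17,20,22): print(fitcirc_world(c,p,117,r,(537,262)))
f=c["frame"]; m=np.zeros(f.shape[:2],np.uint8); m[80:185,200:305]=f.max(2)[80:185,200:305]<72
print(fitcirc_world(c,edges(c,(200,80,310,185)),87,40,(537,262)))
print(delta((536.5,260.6,109)))
E
```

```text
143 [538.8 261.9 143. ]
87 [536.3 260.3  87. ]
117 [536.3 260.3 117. ]
(array([535.71, 261.95]), 15.0, 427)
(array([535.71, 261.95]), 15.0, 427)
(array([536.38, 270.44]), 16.34, 187)
(array([537.99, 261.89]), 39.73, 720)
(array([11.09, -0.14, -5.04]), array([587.4, 262.3, 219.6]))
```

Request:
{"api": "arm_command", "payload": {
  "moves": [
    [0,-0.2,-3,0,0.8],
    [0,-0.22,-5,0,0.8],
    [0,-0.22,-5,0,0.8],
    [2,-0.22,-5,0,0.8],
    [5,-0.22,-5,0,0.8],
    [7,-0.22,-5,0,0.8],
    [7,-0.22,-5,0,0.8],
    [7,-0.22,-5,0,0.8]
  ]
}}

```text
time: 24.65
tool_pos: [538.2, 259.9, 309.4]
tcp_rot: [3.115, 1.567, 3.12]
contact_force: [0.1, 0.6, 0.7]
grip_width: 73.3
```

```bash
python3 - <<'E'
from h import *
o=bot.get_obs();print(delta((537,260.1,110)),o["dq"].round(3),o["contact_force"])
E
```

```text
(array([ 4.02,  0.02, -0.04]), array([537.5, 259.9, 150.2])) [-0.    -0.024 -0.022 -0.001 -0.     0.001] [0.07181603 0.55389785 0.67494795]
```

Request:
{"api": "arm_command", "payload": {
  "moves": [
    [1,0.02,-0.04,0,0.8],
    [2,0.02,-0.04,0,0.8],
    [3,0.02,-0.04,0,0.8],
    [3.7,0.02,-0.04,0,0.8],
    [4,0.02,-0.04,0,0.8],
    [4,0.02,-0.04,0,0.75],
    [4,0.02,-0.04,0,0.65],
    [4,0.02,-0.04,0,0.58]
  ]
}}

```text
time: 25.45
tool_pos: [537.8, 260.2, 269.8]
tcp_rot: [3.035, 1.567, 3.04]
contact_force: [-0.6, 0.0, 0.3]
grip_width: 57.3
```

```bash
python3 - <<'E'
from h import *
o=bot.get_obs();print(delta((537,260.1,110)),o["dq"].round(3),o["contact_force"],o["grip_width"])
S=bot.capture("scene"); cv2.imwrite("pics/s7.png",cv2.resize(S["frame"][70:190,240:380],None,fx=5,fy=5,interpolation=cv2.INTER_CUBIC)); wrist("w11")
E
```

```text
(array([ 0.06, -0.01, -0.03]), array([537.3, 260.2, 110.6])) [-0.    -0.002  0.001  0.001 -0.002 -0.   ] [-6.08693582e-01  1.59533354e-04  3.23747275e-01] 57.34718487763377
```

View pics/s7.png

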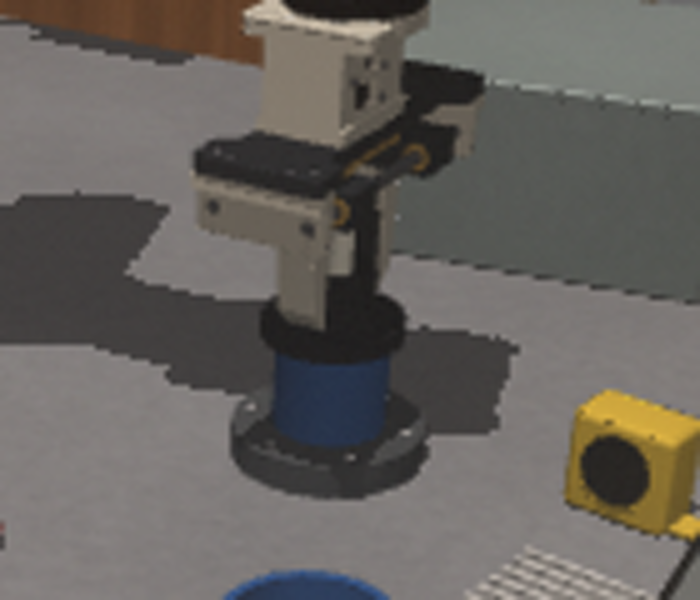

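View pics/w11.png

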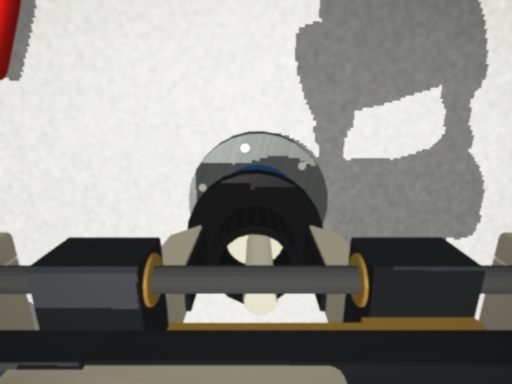

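Request:
{"api": "arm_command", "payload": {
  "moves": [
    [0,0,0,0,0.53],
    [0,0,0,0,0.5],
    [0,0,0,0,0.47],
    [0,0,0,0,0.4],
    [0,0,0,0,0.38],
    [0,0,0,0,0.38],
    [0,0,0,0,0.38]
  ]
}}

```text
time: 26.25
tool_pos: [537.7, 260.1, 269.9]
tcp_rot: [3.041, 1.568, 3.046]
contact_force: [-0.4, -1.2, 3.7]
grip_width: 44.0
```

Request:
{"api": "arm_command", "payload": {
  "moves": [
    [-0.2,0,0,0,0.38],
    [-0.5,0,0,0,0.38],
    [-1,0,0,0,0.38],
    [-1.5,0,0,0,0.38],
    [-2,0,0,0,0.38],
    [-2.5,0,0,0,0.38],
    [-2.5,0,0,0,0.38]
  ]
}}

```text
time: 26.95
tool_pos: [538.0, 260.2, 296.0]
tcp_rot: [2.578, 1.569, 2.582]
contact_force: [0.4, -0.4, -0.5]
grip_width: 43.9
```

```bash
python3 - <<'E'
from h import *
S=bot.capture("scene"); cv2.imwrite("pics/s8.png",cv2.resize(S["frame"][70:190,240:380],None,fx=5,fy=5,interpolation=cv2.INTER_CUBIC))
E
```

```text
(no output)
```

View pics/s8.png

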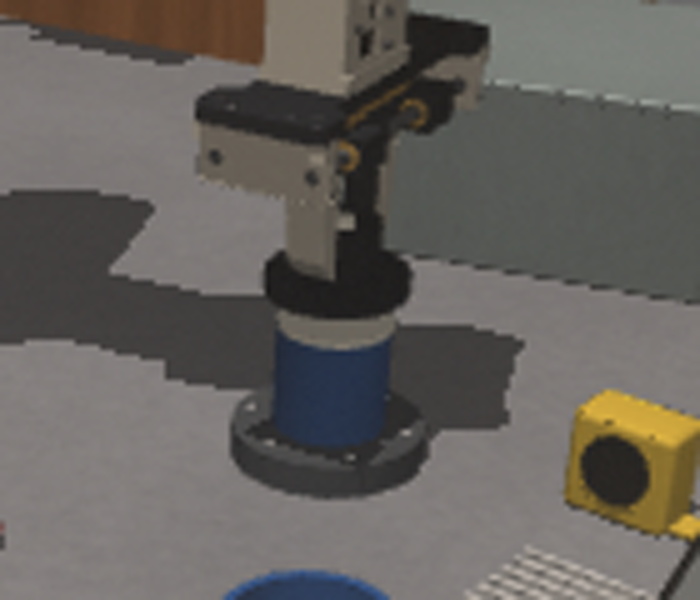

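Request:
{"api": "arm_command", "payload": {
  "moves": [
    [-1,0,0,0,0.38],
    [-2.5,0,0,0,0.38],
    [-4,0,0,0,0.38],
    [-5.5,0,0,0,0.38],
    [-7,0,0,0,0.38],
    [-8.5,0,0,0,0.38],
    [-9.5,0,0,0,0.38],
    [-10,0,0,0,0.38],
    [-10,0,0,0,0.38],
    [-10,0,0,0,0.38]
  ]
}}

```text
time: 28.0
tool_pos: [538.0, 260.1, 394.9]
tcp_rot: [3.052, 1.568, 3.056]
contact_force: [0.3, 0.7, -0.9]
grip_width: 43.4
```

Request:
{"api": "arm_command", "payload": {
  "moves": [
    [0,0,0,0,0.38],
    [0,0,0,0,0.38],
    [0,0,0,0,0.38],
    [0,0,0,0,0.38],
    [0,0,0,0,0.38]
  ]
}}

```text
time: 28.5
tool_pos: [538.0, 260.1, 394.8]
tcp_rot: [3.062, 1.567, 3.066]
contact_force: [-0.6, 0.5, -1.2]
grip_width: 43.8
```

```bash
python3 - <<'E'
from h import *
o=bot.get_obs();print(o["dq"].round(3),o["contact_force"],o["grip_width"],o["tool_pos"])
S=bot.capture("scene"); cv2.imwrite("pics/s9.png",cv2.resize(S["frame"][20:170,220:400],None,fx=4,fy=4,interpolation=cv2.INTER_CUBIC)); wrist("w12")
cv2.imwrite("pics/t9.png",bot.capture("top")["frame"]); cv2.imwrite("pics/s9f.png",S["frame"])
E
```

```text
[ 0.001 -0.002 -0.    -0.002  0.001  0.   ] [-0.60287492  0.47904349 -1.19779725] 43.78305198765545 [538.03377059 260.06846059 394.78434744]
```

View pics/s9.png

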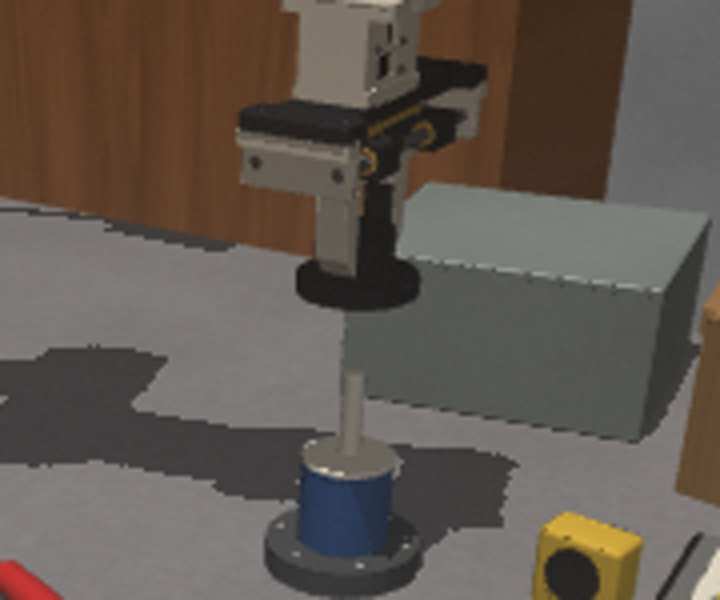

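View pics/t9.png

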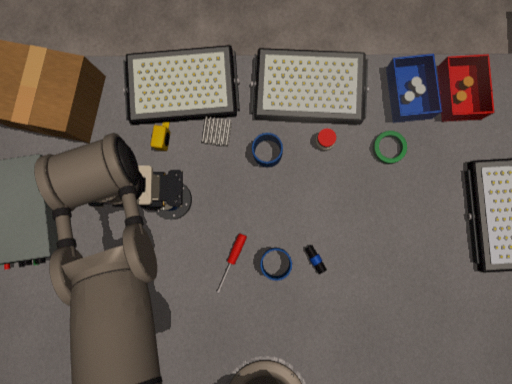

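View pics/w12.png

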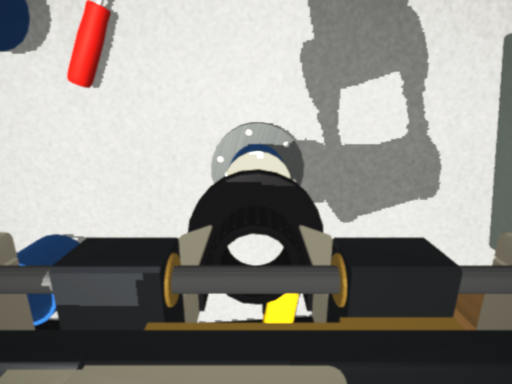

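The cap (scene crop ≈358,285) is level and well above the stem tip (≈353,372). The white lid is seated on the blue tube (≈350,460), and the bystanders have not moved.

```bash
python3 - <<'E'
from h import *
print(bot.close_job())
E
```

```text
the job is handed in; nothing more can be done
None
```

The LED test pot is set up and the job is handed in at about 28.7 s of the 67 s. The black cap is held in the air and the white lid is seated on the tube.

**What I did**
- **Tube:** I picked the 64 mm blue tube at top-view pixel (250,197). Its rim measured 63.9 mm; the other two blue tubes measured about 84 mm. I gripped it twice at right angles to centre it, which showed the wrist camera reading about 2 mm off in y. I corrected for that, pushed the tube onto the spigot until it met the flange, and let go.
- **Lids:** I carried the nested pair by the stem and lowered it until a light contact of about 6 N, then let go.
- **Cap:** I gripped the black cap by its neck and lifted it straight up by about 125 mm.

**Last checks**
- **Cap:** its origin is at about 209 mm and it looks level. The grip reads 43.8 mm on the 44 mm neck, the arm is still, and the measured load is 1.2 N, roughly the cap's weight.
- **White lid and tube:** the scene picture shows the lid seated on the tube, with the stem tip well below the cap. The tube's rim size in the picture fitted a height of 80 mm before the lids went on.
- **Bystanders:** in the last top view they are where they started.

**Disagreement:** before I gripped the cap, two estimates of its centre differed by about 1.5 mm. I used their average, and the lift came away without disturbing the white lid. No check failed.

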